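Present a slit-lamp lens to the inspection camera

TASK

Swing the keeper bar of the lens stand fully aside, lift out the lens with the blue ring by its rim without touching its glass, and hold it up in the air at the inspection camera's focus: centred on the camera's line of sight, 12 cm in front of the camera's glass and above the red cross, with its glass squarely facing the camera, which looks down at a slant. Finish while still holding it there, steady; do not put it down or let go. Leave the bar open, leave the other two lenses, the dropper bottle and the grey case where they are, and do not bump the camera.

Things in the scene. Friction and masses are not known exactly. Their poses are not given: they have to be found in the camera images.
- rack: Fixed lens stand: aluminium plate 250 x 75 x 12 mm, three black saddle posts (27 x 33 mm) along its x axis at x = -52, 0, +52 mm. Origin: middle of the row, at the table; z up. Saddle seats 67 mm up, with 5 mm lips; lenses stand there with optical axis along x, centres 85 mm up, and lift straight up. Bar's hinge post at x = -100, rest post of its free end at x = +116 mm.
- keeper (a joint): Angle of the keeper bar about its vertical hinge, rad. 0: bar along the row, 3 mm over the lens tops, so none can be lifted. Grows as the bar swings level to the stand's +y side (anticlockwise from above); stop at 1.6, over 1.25 counts as fully aside. Starts at 0 to 0.08. Friction 0.12 N m; stays where left.
- keeper_hinge (a point): On the hinge axis at mid thickness of the steel bar, 110 mm above the table. Bar 14 mm wide, 6 mm thick, top 112.5 mm above the table, free end 221 mm from the hinge. x points along the bar to its free end; z up.
- keeper_knob (a point): Middle of the upright red round knob on the bar, 14 mm in diameter, 32 mm tall (112.5 to 144.5 mm above the table). This point is 128.5 mm above the table and 195 mm from the hinge axis. x points along the bar, away from the hinge.
- lens_blue: The wanted slit-lamp lens, BLUE ring, 35 to 70 g, in any of the three saddles. Origin: its centre. x: optical axis (both ends alike). Ring 36 mm in diameter, 20 mm thick along x; flats for gripping on its +y and -y sides, 18 mm (x) by 18 mm (z), 42 mm apart over them. Domed glass, 27 mm in diameter, stands 3 mm proud on both faces. In the stand z is up.
- lens_green: The same kind of lens with a GREEN ring, in another saddle; to be left alone. Origin: its centre.
- lens_orange: The same kind of lens with an ORANGE ring, in another saddle; to be left alone. Origin: its centre.
- glass_lens_blue: The clear glass of the blue lens; moves with it. Origin at the lens centre, x along the optical axis. Not to be touched by the fingers.
- camera_stand: Fixed stand of the inspection camera: white plate 300 x 110 x 12 mm, from 65 mm before to 235 mm behind its origin along x. Origin: at table height under the focus point, at the red cross (60 mm) on the plate. z up; x level, towards the post (28 mm thick, 180 mm behind the cross) that carries the camera.
- camera_head: The inspection camera: white housing 75 x 64 x 58 mm with a black barrel, 48 mm in diameter, in front. It looks along its own -x, 0.35 rad (20 degrees) below level. Origin: on its line of sight, 170 mm behind the focus point; the barrel's front glass is 50 mm before the origin.
- focus (a point): Focus of the camera, in empty air 200 mm above the table over the red cross, on the line of sight, 120 mm in front of the barrel's glass. x: along the line of sight towards the camera (0.35 rad above level); y level; z up, leaning away from the camera. The blue lens's centre belongs here, its own x axis along this x (either way round).
- drops: White dropper bottle, 28 mm in diameter, 62 mm tall, standing loose. Origin: centre of its underside. To be left alone.
- case: Grey plastic case 100 x 55 x 26 mm, lying loose. Origin: centre of its underside. To be left alone.

How it is judged:
By the outcome, as a careful person would: the job done as asked, in the order asked, and still so for the second after the job is handed in, while the arm keeps its last pose, push and grip.
It also fails if it takes over 58 s, if anything falls off the work surface, if the arm or the gripper's body presses on something with over 40 N, if the wrist force passes 120 N, or if a joint passes its speed limit or range.

ROBOT

A 6-joint arm with a two-finger parallel gripper is mounted at the origin on the work surface. World frame = base frame: x ahead of the robot, y to its left, z up, the work surface at z = 0. Lengths are in m, angles in rad, forces in N, time in s.
With the tool pointing down it reaches from about 0.35 to 0.8 m from the base axis. Payload 7.3 kg.
Tool frame: the origin (TCP) lies between the finger pads; the fingertips stand 19 mm ahead of it and the grasp point (between the pads) is the TCP (ctrl.finger_overhang is the x of the fingertips in the tool frame, in m); x points along the fingers, y is the direction in which the jaws open and shut, and the axes are right-handed (so a half turn about x gives the same grasp; the last joint's range is limited). The gripper opens to 85 mm and grips with 20 to 120 N. Pads are 22 mm wide; open, the fingers measure 114 mm over their backs; the gripper's body (76 mm by 85 mm) begins 54 mm behind the grasp point. The pads swing forward as they close: fully open they stand 13 mm farther back than shut.
Start: joints at [0.97, 0.342, 1.524, -0, 1.275, -0.146], TCP at [0.231, 0.472, 0.25] pointing down, gripper open.
Joint ranges: [-2.53, 2.53], [-0.77, 2.02], [0.04, 2.7], [-1, 4.14], [0.28, 2.66], [-3.11, 3.11]. Speed limits (rad/s): [2.57, 2.57, 3.14, 3.14, 3.14, 3.14].

INTERFACE

Orientations are given as a 3x3 rotation matrix whose columns are the frame's x, y, z axes.
In Python, from workcell import state, imaging, workorder, ctrl gives the robot as it stands.
- The arm moves only by the tool apply_moves, never from a script. Its argument "increments" is one flat list of numbers, 7 for each row, row after row: the shift along the tool's x, y, z in units of 30 mm (1.0 is 30 mm), then the turn, a rotation vector about the tool's x, y, z in units of 8 degrees (1.0 is 8 degrees), then the opening, from 0 (shut) to 1 (fully open). A call has 1 to 20 rows; each row shifts and turns the pose as measured when the row begins, along the tool's axes as they then stand; what a row does not reach is not made up. A row lasts 1/10 s, in which the tool goes at most 50 mm and 8.59 degrees, less where a joint would pass 70% of its speed; a pose out of reach is approached as far as the arm can. A call is refused whole if a number of a shift passes 1 or a number of a turn 1, either way. A call with a gripper value outside its range is refused whole. The fingers move at their own pace and stop on an object; the grip force is fixed at half the most. Time passes only in rows, so rows that do not move let the fingers close. It gives the time, the measured TCP pose, the force and the opening at its end, in the units of the state.
- state(): the state, without advancing time (a new reading comes with each control period).
- imaging.read_camera(name): name is "scene" or "side" or "wrist"; returns the picture (384x512x3 uint8, red, green, blue); there is no depth.
- imaging.get_calibration(name): a dict with "mtx" (3x3 intrinsics, pixels), "R" (3x3) and "t" (3): a world point X has camera coordinates R X + t; the wrist camera has in their place "hand_eye" (4x4, takes a point from camera to tool coordinates, whose origin is the TCP and whose axes are the tool frame's). Camera axes: x right, y down, z forward; pixel columns grow to the right and rows downward; lengths in m; the calibration is good to about 2 mm. A picture is of the moment at which its call begins: read the wrist's pose just before it. get_calibration takes no time and is no camera call.
- workorder.hand_in(): hands the job in, once; it reports no verdict.
The state is a dict: "clock": time; "joint_pos": joint angles; "dq": joint speeds; "effort": joint torques, N m; "tool_pos": TCP position; "tcp_rot": TCP orientation; "ft_force": force on the tool from outside, world axes, zero at the start; "wrist_torque": the same for the moment, N m; "opening": finger opening in m.
Only numpy, scipy, OpenCV 4.12 (cv2) and the standard library are available. Lean on these libraries where they do the work, as an engineer would, in place of code of your own. Each camera call takes 0.05 s, during which the arm holds its last target.

## Working session

There is one attempt and no reset: what is moved stays moved. The work goes in short steps, Python scripts to look and compute and a tool call to move; the robot and the scene stay as the last step left them, time stands still between calls to the robot, and variables do not carry over. Pictures are saved under pics/ and viewed, and the job is handed in when it is done.

Besides the shell and the picture viewer there is one more tool, called after ">>>" as name(argument=value, ...), one argument or row to a line, values as JSON. apply_moves: Moves the arm, as the interface text tells. Its arguments: {"type":"object","properties":{"increments":{"type":"array","items":{"type":"number"}}},"required":["increments"]}

```bash
mkdir -p pics; ls; python3 - <<'E'
from workcell import state, imaging, workorder, ctrl
import cv2,numpy as np
np.set_printoptions(precision=4,suppress=True)
s=state();print(s)
for n in("scene","side","wrist"):
    c=imaging.get_calibration(n);print(n,c)
    cv2.imwrite(f"pics/{n}0.png",imaging.read_camera(n)[:,:,::-1])
E
```

```text
pics
{'clock': 0.0, 'joint_pos': array([ 0.97  ,  0.3427,  1.525 , -0.    ,  1.2754, -0.146 ]), 'dq': array([ 0.0015,  0.0004, -0.0005,  0.0007, -0.0025, -0.0009]), 'effort': array([ -0.0006, -43.3669, -24.601 ,  -0.0003,   0.008 ,  -0.0001]), 'tool_pos': array([0.2304, 0.4713, 0.2496]), 'tcp_rot': array([[-0.0009,  0.4393,  0.8983],
       [-0.0013,  0.8983, -0.4393],
       [-1.    , -0.0015, -0.0002]]), 'ft_force': array([ 0.0448,  0.0183, -0.0423]), 'wrist_torque': array([ 0.019 , -0.0198,  0.0039]), 'opening': 0.0855812962326482}
scene {'mtx': array([[404.5474,   0.    , 254.2115],
       [  0.    , 404.5474, 189.3593],
       [  0.    ,   0.    ,   1.    ]]), 'R': array([[ 0.3727,  0.9279,  0.007 ],
       [ 0.52  , -0.2026, -0.8298],
       [-0.7685,  0.3129, -0.5581]]), 't': array([-0.259 , -0.128 ,  1.4471])}
side {'mtx': array([[390.8824,   0.    , 251.7703],
       [  0.    , 390.8824, 192.898 ],
       [  0.    ,   0.    ,   1.    ]]), 'R': array([[ 0.9453, -0.3258,  0.0134],
       [-0.2069, -0.6311, -0.7476],
       [ 0.2521,  0.704 , -0.664 ]]), 't': array([-0.5079,  0.2705,  0.8766])}
wrist {'mtx': array([[327.0299,   0.    , 255.0266],
       [  0.    , 327.0299, 194.9401],
       [  0.    ,   0.    ,   1.    ]]), 'hand_eye': array([[ 0.001 , -0.3298,  0.944 , -0.1243],
       [ 1.    ,  0.0002, -0.001 , -0.0011],
       [ 0.0002,  0.944 ,  0.3298, -0.0849],
       [ 0.    ,  0.    ,  0.    ,  1.    ]])}
```

View pics/scene0.png

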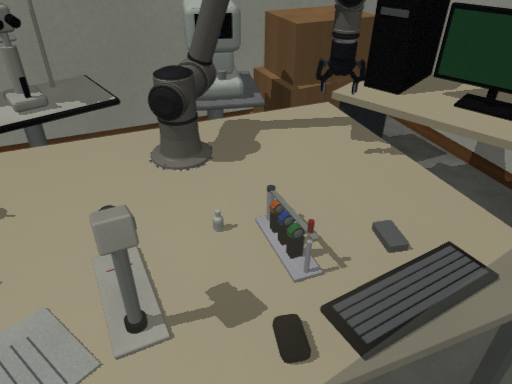

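View pics/side0.png

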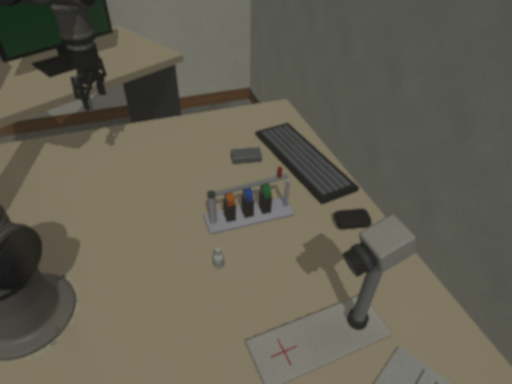

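View pics/wrist0.png

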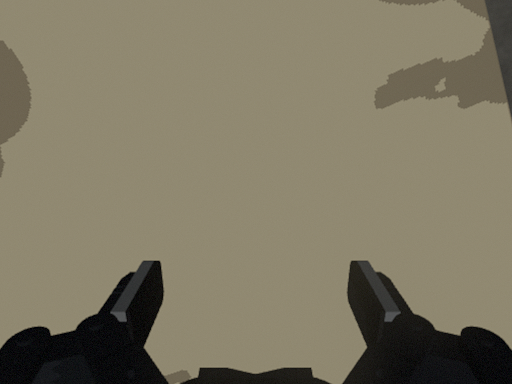

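```bash
cat > h.py <<'E'
from workcell import state, imaging, workorder, ctrl
import cv2,numpy as np
from scipy.spatial.transform import Rotation as Ro
np.set_printoptions(precision=4,suppress=True)
def cam(n,s=None):
    c=imaging.get_calibration(n)
    if n!="wrist": return c["mtx"],c["R"],c["t"]
    T=np.eye(4);T[:3,:3]=s["tcp_rot"];T[:3,3]=s["tool_pos"]
    M=np.linalg.inv(T@c["hand_eye"]);return c["mtx"],M[:3,:3],M[:3,3]
def tri(obs):
    A=[]
    for (K,R,t),(u,v) in obs:
        P=K@np.c_[R,t];A+=[u*P[2]-P[0],v*P[2]-P[1]]
    X=np.linalg.svd(np.array(A))[2][-1];X=X[:3]/X[3]
    e=[proj(c,X)-np.array(p) for c,p in obs]
    return X,np.array(e)
def proj(c,X):
    K,R,t=c;p=K@(R@X+t);return p[:2]/p[2]
def atz(c,uv,z):
    K,R,t=c;d=R.T@np.linalg.solve(K,[*uv,1]);o=-R.T@t;return o+d*(z-o[2])/d[2]
def crop(src,dst,x0,y0,x1,y1,f):
    im=cv2.imread(src)[y0:y1,x0:x1];im=cv2.resize(im,None,fx=f,fy=f,interpolation=cv2.INTER_CUBIC)
    for x in range((x0+9)//10*10,x1,10): 
        cv2.line(im,((x-x0)*f,0),((x-x0)*f,4),(0,0,255),1);cv2.putText(im,str(x),((x-x0)*f,14),0,.35,(0,0,255),1)
    for y in range((y0+9)//10*10,y1,10):
        cv2.line(im,(0,(y-y0)*f),(4,(y-y0)*f),(0,0,255),1);cv2.putText(im,str(y),(5,(y-y0)*f+4),0,.35,(0,0,255),1)
    cv2.imwrite(dst,im)
E
python3 - <<'E'
from h import *
crop("pics/scene0.png","pics/sc_r.png",245,175,335,280,5)
crop("pics/side0.png","pics/si_r.png",195,155,305,240,6)
crop("pics/scene0.png","pics/sc_c.png",80,195,175,350,3)
crop("pics/side0.png","pics/si_c.png",240,210,420,384,4)
E
```

```text
(no output)
```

View pics/sc_r.png

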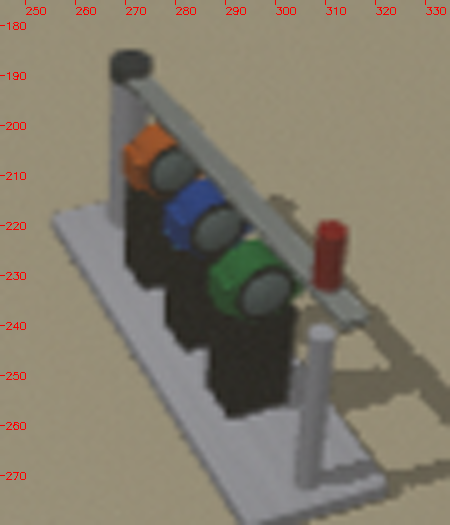

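View pics/si_r.png

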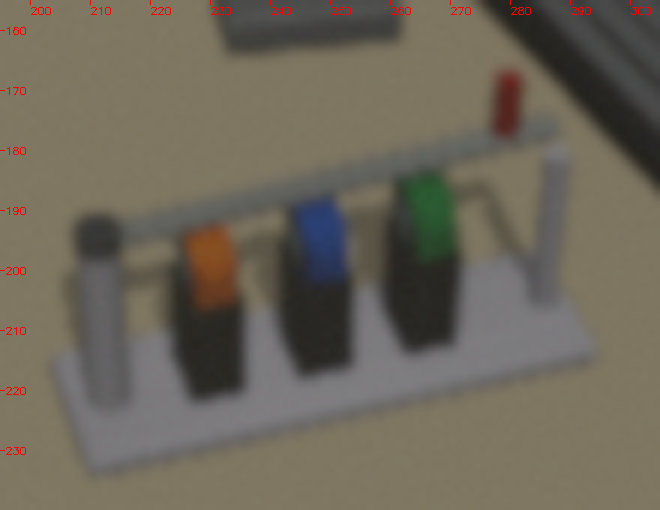

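View pics/sc_c.png

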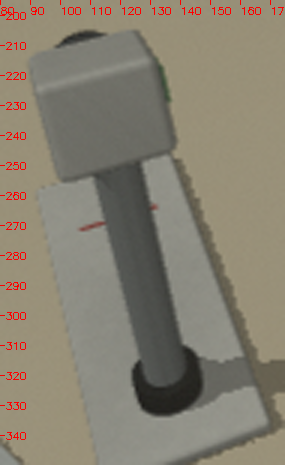

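View pics/si_c.png

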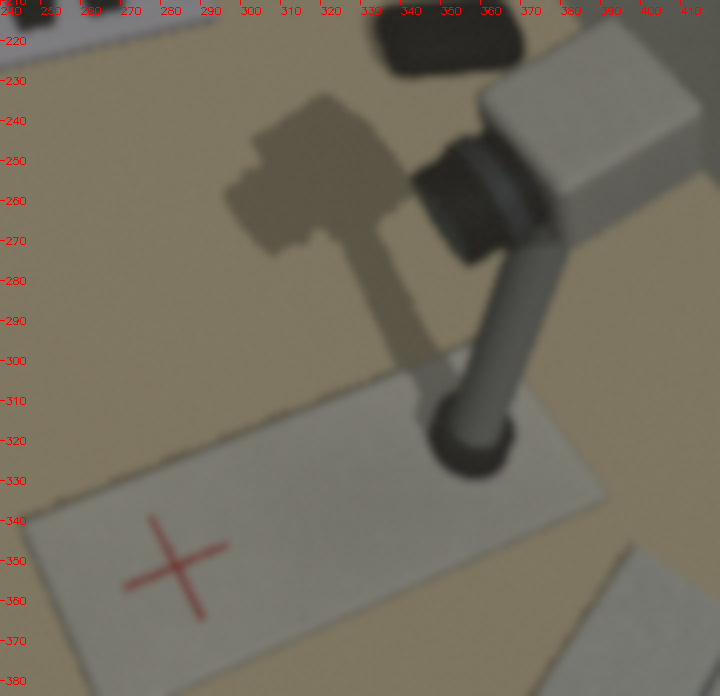

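```bash
cat > fit.py <<'E'
from h import *
from scipy.optimize import least_squares
sc,si=cam("scene"),cam("side")
a,e=tri([(sc,(311.2,220.2)),(si,(280,167.2))]);print("knob top",a,e.ravel())
a,e=tri([(sc,(310.8,233)),(si,(279.2,177.5))]);print("knob base",a,e.ravel())
a,e=tri([(sc,(271,186.4)),(si,(211.5,191.8))]);print("hinge top",a,e.ravel())
a,e=tri([(sc,(309.2,241.2)),(si,(287.5,180.2))]);print("rest top",a,e.ravel())
a,e=tri([(sc,(255.4,218.2)),(si,(210.3,232.5))]);print("corner",a,e.ravel())
pts=[(sc,(255.4,218.2),(-.125,-.0375,.012)),(si,(210.3,232.5),(-.125,-.0375,.012)),(sc,(322,271.4),(.125,.0375,.012)),
(sc,(294,279.4),(.125,-.0375,.012)),(si,(294.2,212.5),(.125,-.0375,.012)),(si,(203.3,214.7),(-.125,.0375,.012)),
(sc,(309.2,241.2),(.116,0,None)),(si,(287.5,180.2),(.116,0,None)),(sc,(271,186.4),(-.1,0,-1)),(si,(211.5,191.8),(-.1,0,-1))]
def w(p,q):
    c,s=np.cos(p[2]),np.sin(p[2]);z=q[2]
    if z is None:z=p[3]
    elif z==-1:z=p[4]
    return np.array([p[0]+c*q[0]-s*q[1],p[1]+s*q[0]+c*q[1],z])
f=lambda p:np.concatenate([proj(c,w(p,q))-np.array(uv) for c,uv,q in pts])
r=least_squares(f,[.6,.1,.1,.105,.12],loss="soft_l1");print(r.x);print(f(r.x).reshape(-1,2))
p=r.x
hx=w(p,(-.1,0,.11));print("hinge",hx,"blue",w(p,(0,0,.085)),"proj",proj(sc,w(p,(0,0,.085))),proj(si,w(p,(0,0,.085))))
print("rack x",np.cos(p[2]),np.sin(p[2]))
# camera stand
q,e=atz(si,(284,351.3-0),.012),0;print("cross",q)
for n,uv in dict(fl=(247,341),fr_post=(360,300),rr=(392,334)).items():print(n,atz(si,uv,.012))
print("cross ends",[atz(si,u,.012) for u in ((270.5,357.5),(297,346),(277.5,339),(290.5,365))])
for uv in ((92,258),(137,249),(169,337)):print("sc",atz(sc,uv,.012))
E
python3 fit.py
```

```text
knob top [0.6665 0.1472 0.1452] [ 0.0823 -0.1197  0.0525  0.1174]
knob base [0.6672 0.1492 0.1079] [ 0.0199 -0.028   0.0128  0.0275]
hinge top [0.4726 0.1363 0.1187] [ 0.1597 -0.2368  0.1241  0.2832]
rest top [0.6866 0.1352 0.1039] [ 0.0999 -0.1372  0.0638  0.1331]
corner [0.4533 0.1005 0.0085] [-0.0216  0.0283 -0.0177 -0.0351]
[ 0.5751  0.1342 -0.0065  0.1062  0.1201]
[[-1.4597 -1.428 ]
 [-1.0455  0.1504]
 [ 0.2315 -0.92  ]
 [-0.3512 -0.4291]
 [ 0.6374  0.128 ]
 [-0.4984 -0.7557]
 [ 0.4619  0.5126]
 [ 1.8681 -0.4503]
 [ 0.07   -0.0701]
 [ 1.1903  0.0257]]
hinge [0.4751 0.1349 0.11  ] blue [0.5751 0.1342 0.085 ] proj [286.7772 219.049 ] [249.2403 194.0833]
rack x 0.9999787989696014 -0.006511651965009241
cross [ 0.5137 -0.272   0.012 ]
fl [ 0.4485 -0.2264  0.012 ]
fr_post [ 0.7268 -0.2149  0.012 ]
rr [ 0.7483 -0.3106  0.012 ]
cross ends [array([ 0.4826, -0.2753,  0.012 ]), array([ 0.5438, -0.2701,  0.012 ]), array([ 0.511 , -0.2427,  0.012 ]), array([ 0.5152, -0.3026,  0.012 ])]
sc [ 0.4578 -0.3306  0.012 ]
sc [ 0.4651 -0.224   0.012 ]
sc [ 0.7484 -0.2035  0.012 ]
```

```bash
cat >> h.py <<'E'
def plan(p,R,n,g,s=None,show=True):
    """rows for going to TCP pose p,R (world) in n equal rows"""
    s=s or state();P=np.array(s["tool_pos"]);Q=np.array(s["tcp_rot"])
    w=Ro.from_matrix(Q.T@R).as_rotvec();d=(np.array(p)-P)/n;st=Ro.from_rotvec(w/n).as_matrix();rows=[]
    for i in range(n):
        rows.append(np.r_[Q.T@d/.03,w/n/np.radians(8),g]);Q=Q@st
    rows=np.round(rows,2)+0
    print("max",np.abs(rows[:,:6]).max(),"tot mm",np.linalg.norm(d)*1e3)
    for i in range(0,n,20): print(",".join("%g"%v for v in rows[i:i+20].ravel()));print()
def down(yaw):  # tool x down, tool y at world angle yaw+90deg, tool z along yaw
    c,s=np.cos(yaw),np.sin(yaw);return np.array([[0,-s,c],[0,c,s],[-1,0,0.]])
E
python3 - <<'E'
from h import *
plan([.55,.14,.27],down(0),14,0.35)
E
```

```text
max 1.03 tot mm 32.91593537766285
-0.05,-0.37,1.03,-0.23,0,0,0.35,-0.05,-0.41,1.02,-0.23,0,0,0.35,-0.05,-0.44,1,-0.23,0,0,0.35,-0.05,-0.47,0.99,-0.23,0,0,0.35,-0.05,-0.51,0.97,-0.23,0,0,0.35,-0.05,-0.54,0.96,-0.23,0,0,0.35,-0.05,-0.57,0.94,-0.23,0,0,0.35,-0.05,-0.6,0.92,-0.23,0,0,0.35,-0.05,-0.63,0.9,-0.23,0,0,0.35,-0.05,-0.66,0.88,-0.23,0,0,0.35,-0.05,-0.68,0.86,-0.23,0,0,0.35,-0.05,-0.71,0.83,-0.23,0,0,0.35,-0.05,-0.74,0.81,-0.23,0,0,0.35,-0.05,-0.76,0.79,-0.23,0,0,0.35
```

>>> apply_moves(
  increments=[-0.05,-0.4,1,-0.23,0,0,0.35,-0.05,-0.4,1,-0.23,0,0,0.35,-0.05,-0.45,1,-0.23,0,0,0.35,-0.05,-0.5,1,-0.23,0,0,0.35,-0.05,-0.5,1,-0.23,0,0,0.35,-0.05,-0.55,1,-0.23,0,0,0.35,-0.05,-0.55,0.95,-0.23,0,0,0.35,-0.05,-0.6,0.9,-0.23,0,0,0.35,-0.05,-0.65,0.9,-0.23,0,0,0.35,-0.05,-0.65,0.9,-0.23,0,0,0.35,-0.05,-0.7,0.85,-0.23,0,0,0.35,-0.05,-0.7,0.85,-0.23,0,0,0.35,-0.05,-0.75,0.8,-0.23,0,0,0.35,-0.05,-0.75,0.8,-0.23,0,0,0.35,0,0,0,0,0,0,0.35],
)

```text
clock: 1.65
tool_pos: [0.5636, 0.1261, 0.2663]
tcp_rot: [[-0.008, -0.018, 1.0], [-0.004, 1.0, 0.018], [-1.0, -0.004, -0.008]]
ft_force: [-0.1, -0.1, -0.3]
opening: 0.0304
```

```bash
python3 - <<'E'
from h import *
s=state();print(s["tool_pos"],s["tcp_rot"],s["dq"],s["opening"],s["joint_pos"])
np.savez("w1.npz",p=s["tool_pos"],r=s["tcp_rot"])
cv2.imwrite("pics/w1.png",imaging.read_camera("wrist")[:,:,::-1])
E
```

```text
[0.5636 0.1261 0.2663] [[-0.0082 -0.0176  0.9998]
 [-0.0044  0.9998  0.0176]
 [-1.     -0.0043 -0.0082]] [ 0.0316 -0.0182  0.0463  0.0295  0.0165  0.0336] 0.030397596458534952 [ 0.0894  0.4331  1.3392 -0.0037  1.3778 -1.4983]
```

View pics/w1.png

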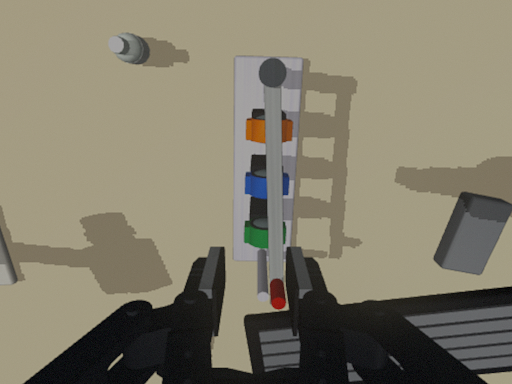

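```bash
python3 - <<'E'
from h import *
crop("pics/w1.png","pics/w1c.png",225,45,315,315,2)
im=cv2.imread("pics/w1.png")
crop("pics/w1.png","pics/w1d.png",230,100,310,180,7);crop("pics/w1.png","pics/w1e.png",225,140,310,215,7);crop("pics/w1.png","pics/w1f.png",225,225,315,315,6)
E
```

```text
(no output)
```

View pics/w1e.png

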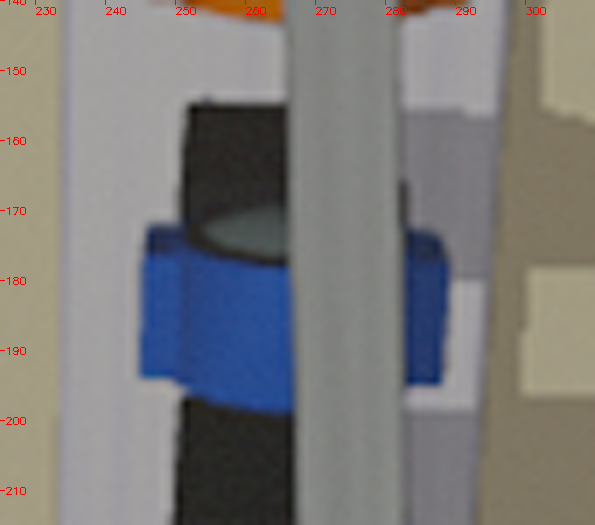

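View pics/w1f.png

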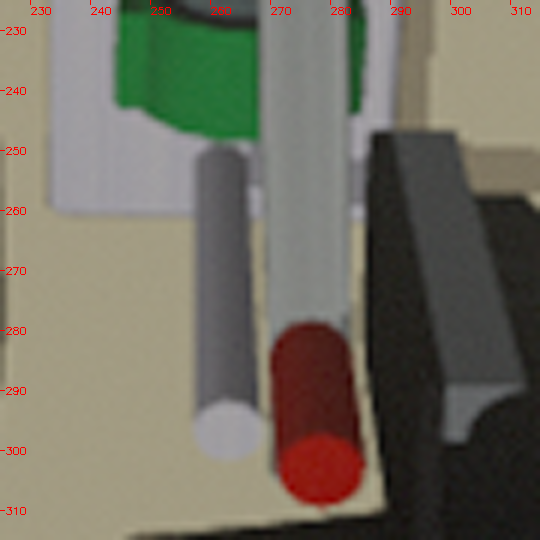

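```bash
python3 - <<'E'
from h import *
d=np.load("w1.npz");c=cam("wrist",{"tool_pos":d["p"],"tcp_rot":d["r"]})
sc,si=cam("scene"),cam("side")
k=atz(c,(278.3,303),.1445);print("knob",k)
print("knob tri",tri([(c,(278.3,303)),(sc,(311.2,220.2)),(si,(280,167.2))]))
h=atz(c,(272.3,72.5),.12);print("hinge",h)
print("rest",atz(c,(262.5,296.5),.106))
for u in ((246,176.2),(245.2,194),(289.1,176.9),(288.3,194.9),(267.2,185.5)):print(atz(c,u,.094))
for u in ((235.5,57),(301.5,57.5),(233.5,260.5)):print("plate",atz(c,u,.012))
E
```

```text
knob [0.665  0.1469 0.1445]
knob tri (array([0.666 , 0.1473, 0.1447]), array([[ 0.3723,  1.0899],
       [ 0.0027, -0.0784],
       [-0.1291,  0.2702]]))
hinge [0.4706 0.1359 0.12  ]
rest [0.6864 0.1339 0.106 ]
[0.5617 0.1154 0.094 ]
[0.5794 0.1148 0.094 ]
[0.5616 0.156  0.094 ]
[0.5795 0.1562 0.094 ]
[0.5704 0.1357 0.094 ]
plate [0.4523 0.1006 0.012 ]
plate [0.4515 0.1713 0.012 ]
plate [0.6996 0.0976 0.012 ]
```

```bash
python3 - <<'E'
from h import *
plan([.6655,.147,.19],down(.057),6,0.35)
s=state();s["tool_pos"]=np.array([.6655,.147,.19]);s["tcp_rot"]=down(.057)
plan([.6655,.147,.136],down(.057),4,0.35,s)
E
```

```text
max 0.58 tot mm 21.64062878476891
0.42,0.1,0.58,-0.05,-0.01,0,0.35,0.42,0.1,0.58,-0.05,-0.01,0,0.35,0.42,0.09,0.58,-0.05,-0.01,0,0.35,0.42,0.09,0.58,-0.05,-0.01,0,0.35,0.42,0.08,0.58,-0.05,-0.01,0,0.35,0.42,0.08,0.58,-0.05,-0.01,0,0.35

max 0.45 tot mm 13.499999999999998
0.45,0,0,0,0,0,0.35,0.45,0,0,0,0,0,0.35,0.45,0,0,0,0,0,0.35,0.45,0,0,0,0,0,0.35
```

>>> apply_moves(
  increments=[0.42,0.1,0.58,-0.05,-0.01,0,0.35,0.42,0.1,0.58,-0.05,-0.01,0,0.35,0.42,0.1,0.58,-0.05,-0.01,0,0.35,0.42,0.1,0.58,-0.05,-0.01,0,0.35,0.42,0.1,0.58,-0.05,-0.01,0,0.35,0.42,0.1,0.58,-0.05,-0.01,0,0.35,0,0,0,0,0,0,0.35],
)

```text
clock: 2.4
tool_pos: [0.663, 0.1563, 0.1864]
tcp_rot: [[-0.006, -0.063, 0.998], [-0.001, 0.998, 0.063], [-1.0, -0.001, -0.007]]
ft_force: [-1.0, 0.1, -0.1]
opening: 0.0299
```

```bash
python3 - <<'E'
from h import *
s=state();print(s["tool_pos"],s["dq"],s["opening"])
cv2.imwrite("pics/w2.png",imaging.read_camera("wrist")[:,:,::-1])
plan([.6655,.147,.136],down(.057),5,0.35)
E
```

```text
[0.663  0.1563 0.1864] [ 0.0147 -0.0408  0.0294  0.0005  0.0209  0.0097] 0.0299251871128599
max 0.34 tot mm 10.488458095432108
0.34,-0.06,0.02,0.01,-0.01,0,0.35,0.34,-0.06,0.02,0.01,-0.01,0,0.35,0.34,-0.06,0.02,0.01,-0.01,0,0.35,0.34,-0.06,0.02,0.01,-0.01,0,0.35,0.34,-0.06,0.02,0.01,-0.01,0,0.35
```

View pics/w2.png

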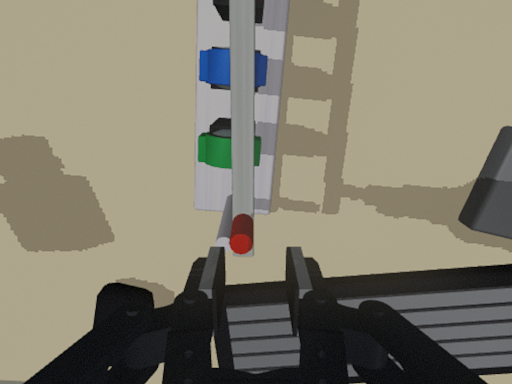

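>>> apply_moves(
  increments=[0,-0.3,0.08,0,0,0,0.35,0,0,0,0,0,0,0.35],
)

```text
clock: 2.65
tool_pos: [0.6642, 0.1478, 0.1889]
tcp_rot: [[-0.006, -0.064, 0.998], [-0.001, 0.998, 0.064], [-1.0, -0.001, -0.006]]
ft_force: [-0.2, 0.1, 0.3]
opening: 0.0297
```

```bash
python3 - <<'E'
from h import *
s=state();print(s["tool_pos"],atz(cam("wrist",{"tool_pos":np.array([.663,.1563,.1864]),"tcp_rot":s["tcp_rot"]}),(241.5,243.5),.1445))
plan([.6655,.147,.136],down(.06),5,0.35)
E
```

```text
[0.6642 0.1478 0.1889] [0.665  0.1474 0.1445]
max 0.35 tot mm 10.591914740115339
0.35,-0.01,0.01,0.01,-0.01,0,0.35,0.35,-0.01,0.01,0.01,-0.01,0,0.35,0.35,-0.01,0.01,0.01,-0.01,0,0.35,0.35,-0.01,0.01,0.01,-0.01,0,0.35,0.35,-0.01,0.01,0.01,-0.01,0,0.35
```

>>> apply_moves(
  increments=[0.35,-0.01,0.02,0,0,0,0.35,0.35,-0.01,0.02,0,0,0,0.35,0.35,-0.01,0.01,0,0,0,0.35,0.35,-0.01,0,0,0,0,0.35,0.35,-0.01,0,0,0,0,0.35,0,0,0,0,0,0,0.35],
)

```text
clock: 3.25
tool_pos: [0.6643, 0.1455, 0.1333]
tcp_rot: [[-0.005, -0.063, 0.998], [-0.001, 0.998, 0.063], [-1.0, -0.001, -0.005]]
ft_force: [0.3, 0.3, -0.0]
opening: 0.0297
```

>>> apply_moves(
  increments=[0,0.55,-0.02,-0.6,0,0,0.35,0,0.55,-0.02,-0.6,0,0,0.35,0,0.55,-0.02,-0.6,0,0,0.35,0,0.55,-0.02,-0.6,0,0,0.35],
)

```text
clock: 3.65
tool_pos: [0.6506, 0.2083, 0.1323]
tcp_rot: [[-0.005, -0.394, 0.919], [-0.003, 0.919, 0.394], [-1.0, -0.001, -0.005]]
ft_force: [0.5, -1.3, 0.7]
opening: 0.03
```

```bash
python3 - <<'E'
from h import *
s=state();p=s["tool_pos"]-[.4706,.136,0];print(s["tool_pos"],s["ft_force"],np.hypot(*p[:2]),np.arctan2(p[1],p[0]),np.arctan2(s["tcp_rot"][1,2],s["tcp_rot"][0,2]))
E
```

```text
[0.6506 0.2083 0.1323] [ 0.5049 -1.276   0.708 ] 0.19393384842681297 0.3819698864088299 0.40535336071044126
```

>>> apply_moves(
  increments=[-0.03,0.55,-0.02,-0.58,0,0,0.35,-0.03,0.55,-0.02,-0.58,0,0,0.35,-0.03,0.55,-0.02,-0.58,0,0,0.35,-0.03,0.55,-0.02,-0.58,0,0,0.35,0,0.55,-0.02,-0.58,0,0,0.35,0,0.55,-0.02,-0.58,0,0,0.35],
)

```text
clock: 4.25
tool_pos: [0.5906, 0.2893, 0.1358]
tcp_rot: [[-0.002, -0.791, 0.612], [-0.003, 0.612, 0.791], [-1.0, -0.001, -0.004]]
ft_force: [-0.1, -1.1, -0.2]
opening: 0.0297
```

```bash
python3 - <<'E'
from h import *
s=state();p=s["tool_pos"]-[.4706,.136,0];print(s["tool_pos"],s["ft_force"],np.hypot(*p[:2]),np.arctan2(p[1],p[0]),np.arctan2(s["tcp_rot"][1,2],s["tcp_rot"][0,2]),s["joint_pos"])
E
```

```text
[0.5906 0.2893 0.1358] [-0.0501 -1.1287 -0.2178] 0.1946578317003589 0.90659256672119 0.912135113095116 [ 0.3402  0.6831  1.2713 -0.0028  1.1901 -2.1417]
```

>>> apply_moves(
  increments=[0,0.55,-0.02,-0.58,0,0,0.35,0,0.55,-0.02,-0.58,0,0,0.35,0,0.55,-0.02,-0.58,0,0,0.35,0,0.55,-0.02,-0.58,0,0,0.35,0,0.55,-0.02,-0.58,0,0,0.35,0,0.55,-0.02,-0.58,0,0,0.35,0,0.2,0,-0.2,0,0,0.35,0,0,0,0,0,0,0.35],
)

```text
clock: 5.05
tool_pos: [0.4915, 0.3324, 0.1368]
tcp_rot: [[0.002, -0.993, 0.12], [-0.003, 0.12, 0.993], [-1.0, -0.003, -0.003]]
ft_force: [-0.2, -0.4, -0.4]
opening: 0.0298
```

```bash
python3 - <<'E'
from h import *
s=state();p=s["tool_pos"]-[.4706,.136,0];print(s["tool_pos"],s["ft_force"],np.hypot(*p[:2]),np.arctan2(p[1],p[0]),np.arctan2(s["tcp_rot"][1,2],s["tcp_rot"][0,2]),s["joint_pos"])
for n in("scene","side","wrist"):
    cv2.imwrite(f"pics/{n}3.png",imaging.read_camera(n)[:,:,::-1])
crop("pics/scene3.png","pics/sc3.png",220,80,380,280,3)
E
```

```text
[0.4915 0.3324 0.1368] [-0.187  -0.3657 -0.4175] 0.1975252549011977 1.4645858898554796 1.4508478807412883 [ 0.4674  0.5713  1.4822 -0.0043  1.0872 -2.5522]
```

View pics/wrist3.png

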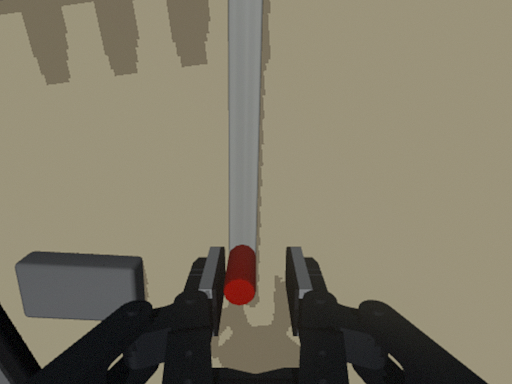

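View pics/sc3.png

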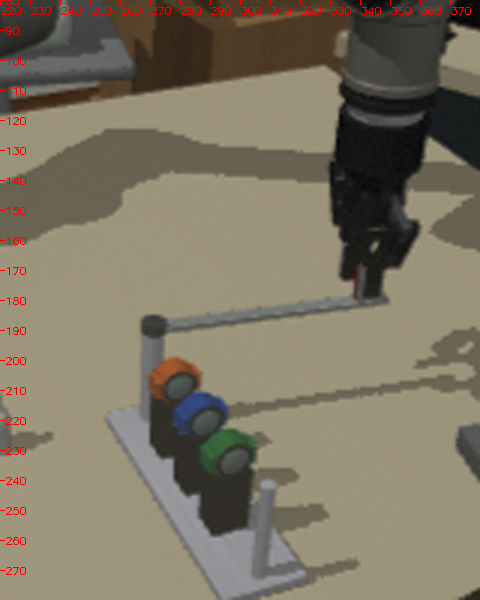

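>>> apply_moves(
  increments=[-0.5,0,0,0,0,0,0.35,-0.8,0,0,0,0,0,0.4,-0.9,0,0,0,0,0,0.6,-0.8,0,0,0,0,0,1,-0.3,0,0,0,0,0,1],
)

```text
clock: 5.7
tool_pos: [0.4951, 0.3305, 0.2362]
tcp_rot: [[-0.001, -0.991, 0.13], [-0.005, 0.13, 0.991], [-1.0, 0.001, -0.005]]
ft_force: [0.1, -0.3, 0.0]
opening: 0.0758
```

```bash
python3 - <<'E'
from h import *
s=state();print(s["tool_pos"],s["opening"])
plan([.545,.1355,.225],down(-.01),15,1)
E
```

```text
[0.4951 0.3305 0.2362] 0.07580219001554028
max 0.69 tot mm 13.437953345729781
0.03,-0.17,-0.41,0.69,0,0,1,0.03,-0.21,-0.4,0.69,0,0,1,0.03,-0.24,-0.38,0.69,0,0,1,0.03,-0.28,-0.35,0.69,0,0,1,0.03,-0.31,-0.32,0.69,0,0,1,0.03,-0.34,-0.29,0.69,0,0,1,0.03,-0.37,-0.26,0.69,0,0,1,0.03,-0.39,-0.22,0.69,0,0,1,0.03,-0.41,-0.18,0.69,0,0,1,0.03,-0.42,-0.14,0.69,0,0,1,0.03,-0.44,-0.1,0.69,0,0,1,0.03,-0.44,-0.06,0.69,0,0,1,0.03,-0.45,-0.01,0.69,0,0,1,0.03,-0.45,0.03,0.69,0,0,1,0.02,-0.44,0.07,0.69,0,0,1
```

>>> apply_moves(
  increments=[0.03,-0.17,-0.41,0.69,0,0,1,0.03,-0.21,-0.4,0.69,0,0,1,0.03,-0.24,-0.38,0.69,0,0,1,0.03,-0.28,-0.35,0.69,0,0,1,0.03,-0.31,-0.32,0.69,0,0,1,0.03,-0.34,-0.29,0.69,0,0,1,0.03,-0.37,-0.26,0.69,0,0,1,0.03,-0.39,-0.22,0.69,0,0,1,0.03,-0.41,-0.18,0.69,0,0,1,0.03,-0.42,-0.14,0.69,0,0,1,0.03,-0.44,-0.1,0.69,0,0,1,0.03,-0.44,-0.06,0.69,0,0,1,0.03,-0.45,0,0.69,0,0,1,0.03,-0.45,0.03,0.69,0,0,1,0.03,-0.44,0.07,0.69,0,0,1,0,0,0,0,0,0,1],
)

```text
clock: 7.3
tool_pos: [0.5446, 0.1212, 0.2122]
tcp_rot: [[-0.011, 0.083, 0.996], [-0.007, 0.996, -0.084], [-1.0, -0.008, -0.011]]
ft_force: [-0.3, 0.9, 0.2]
opening: 0.0854
```

```bash
python3 - <<'E'
from h import *
s=state();print(s["tool_pos"],s["tcp_rot"],s["opening"])
np.savez("w4.npz",p=s["tool_pos"],r=s["tcp_rot"])
cv2.imwrite("pics/w4.png",imaging.read_camera("wrist")[:,:,::-1])
crop("pics/w4.png","pics/w4c.png",215,120,315,210,7)
E
```

```text
[0.5446 0.1212 0.2122] [[-0.0114  0.0835  0.9964]
 [-0.0068  0.9965 -0.0836]
 [-0.9999 -0.0077 -0.0108]] 0.08544268842865681
```

View pics/w4.png

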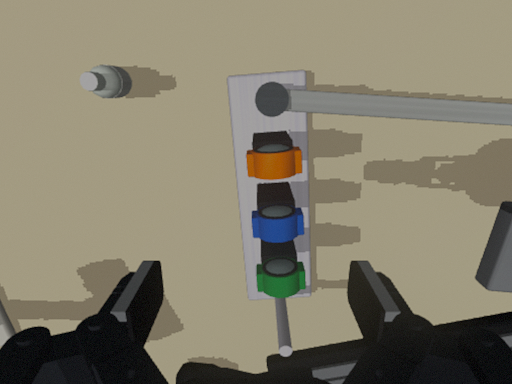

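View pics/w4c.png

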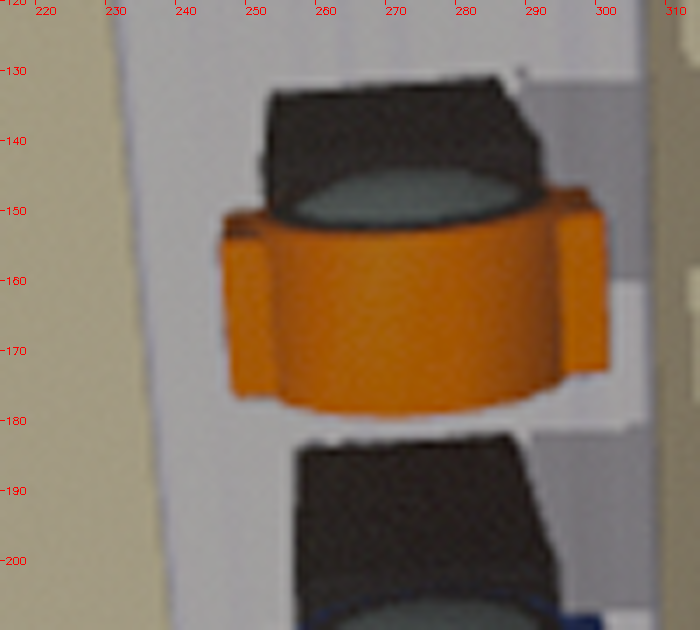

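```bash
python3 - <<'E'
from h import *
crop("pics/w4.png","pics/w4d.png",240,195,320,250,9)
E
```

```text
(no output)
```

View pics/w4d.png

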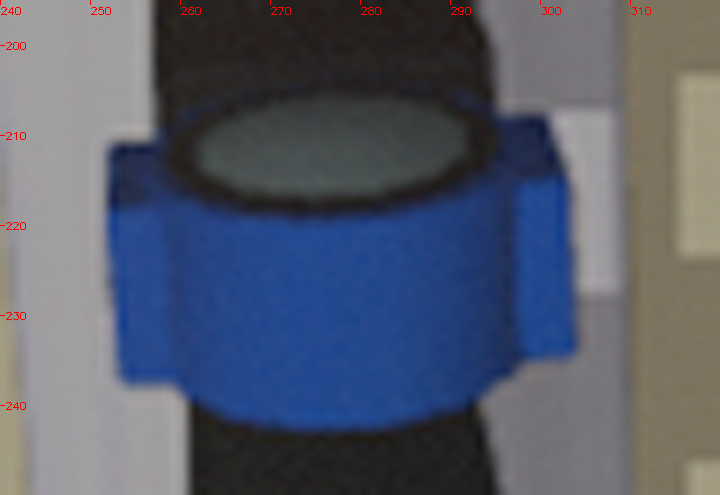

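```bash
python3 - <<'E'
from h import *
d=np.load("w1.npz");c1=cam("wrist",{"tool_pos":d["p"],"tcp_rot":d["r"]})
d=np.load("w4.npz");c4=cam("wrist",{"tool_pos":d["p"],"tcp_rot":d["r"]})
A=((246,176.2),(245.2,194),(289.1,176.9),(288.3,194.9));B=((252,217.6),(253.3,237.6),(302.8,214.8),(304,234.4))
q=[]
for a,b in zip(A,B):
    X,e=tri([(c1,a),(c4,b)]);p=atz(c4,b,.094);q.append(p);print(X,np.abs(e).max(),p)
q=np.array(q);print("centre",q.mean(0),"yaw",(q[1]-q[0]+q[3]-q[2])[:2], (q[2]-q[0]+q[3]-q[1])[:2]/2)
plan([.571,.1355,.16],down(-.01),5,1)
E
```

```text
[0.5624 0.1151 0.0917] 0.2511362601688063 [0.5614 0.115  0.094 ]
[0.5801 0.1146 0.0921] 0.15167447319859662 [0.5792 0.1146 0.094 ]
[0.5606 0.1555 0.0979] 0.13665024999119169 [0.5622 0.1558 0.094 ]
[0.5797 0.1562 0.0938] 0.0004904292941887434 [0.5796 0.1561 0.094 ]
centre [0.5706 0.1354 0.094 ] yaw [ 0.0351 -0.0001] [0.0006 0.0412]
max 0.35 tot mm 12.02115303879687
0.35,0.11,0.17,-0.1,-0.02,0.01,1,0.35,0.1,0.17,-0.1,-0.02,0.01,1,0.35,0.1,0.17,-0.1,-0.02,0.01,1,0.35,0.1,0.18,-0.1,-0.02,0.01,1,0.35,0.1,0.18,-0.1,-0.02,0.01,1
```

>>> apply_moves(
  increments=[0.35,0.1,0.17,-0.1,-0.02,0.01,1,0.35,0.1,0.17,-0.1,-0.02,0.01,1,0.35,0.1,0.17,-0.1,-0.02,0.01,1,0.35,0.1,0.17,-0.1,-0.02,0.01,1,0.2,0.1,0.17,-0.1,-0.02,0.01,1,0,0,0,0,0,0,1],
)

```text
clock: 7.95
tool_pos: [0.5718, 0.1394, 0.1575]
tcp_rot: [[0.001, -0.004, 1.0], [0.001, 1.0, 0.004], [-1.0, 0.001, 0.001]]
ft_force: [-0.4, 0.1, -0.5]
opening: 0.0854
```

```bash
python3 - <<'E'
from h import *
s=state();print(s["tool_pos"],s["tcp_rot"],s["opening"])
plan([.5706,.1355,.14],down(-.005),2,1)
E
```

```text
[0.5718 0.1394 0.1575] [[ 0.001  -0.0038  1.    ]
 [ 0.0012  1.      0.0038]
 [-1.      0.0012  0.001 ]] 0.08536749315538722
max 0.29 tot mm 8.987198094296952
0.29,-0.06,-0.02,0.03,0,0,1,0.29,-0.06,-0.02,0.03,0,0,1
```

>>> apply_moves(
  increments=[0.29,-0.07,-0.02,0.03,0,0,1,0.29,-0.07,-0.02,0.03,0,0,1,0,0,0,0,0,0,1],
)

```text
clock: 8.25
tool_pos: [0.5705, 0.1351, 0.1386]
tcp_rot: [[0.001, 0.005, 1.0], [0.001, 1.0, -0.005], [-1.0, 0.001, 0.001]]
ft_force: [-1.3, 0.3, -0.3]
opening: 0.0853
```

```bash
python3 - <<'E'
from h import *
s=state();print(s["tool_pos"],s["tcp_rot"],s["opening"])
cv2.imwrite("pics/w5.png",imaging.read_camera("wrist")[:,:,::-1])
plan([.5706,.1355,.085],down(-.005),6,1)
E
```

```text
[0.5705 0.1351 0.1386] [[ 0.0009  0.0046  1.    ]
 [ 0.0011  1.     -0.0046]
 [-1.      0.0011  0.0009]] 0.08528826886718545
max 0.3 tot mm 9.045690039739688
0.3,0,0,0,0,0,1,0.3,0,0,0,0,0,1,0.3,0,0,0,0,0,1,0.3,0,0,0,0,0,1,0.3,0,0,0,0,0,1,0.3,0,0,0,0,0,1
```

View pics/w5.png

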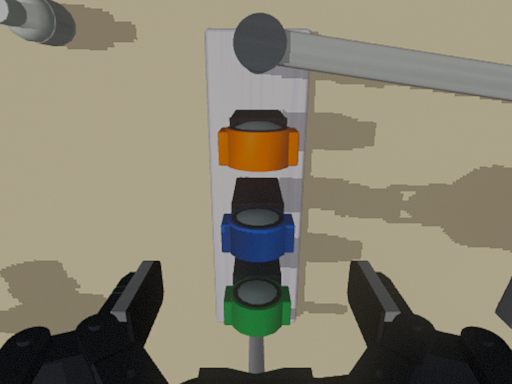

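>>> apply_moves(
  increments=[0.3,0,0,0,0,0,1,0.3,0,0,0,0,0,1,0.3,0,0,0,0,0,1,0.3,0,0,0,0,0,1,0.3,0,0,0,0,0,1,0.2,0,0,0,0,0,0.8,0,0,0,0,0,0,0.7],
)

```text
clock: 9.0
tool_pos: [0.5709, 0.135, 0.084]
tcp_rot: [[0.002, 0.005, 1.0], [0.001, 1.0, -0.005], [-1.0, 0.001, 0.002]]
ft_force: [0.5, -0.7, 0.6]
opening: 0.0601
```

```bash
python3 - <<'E'
from h import *
s=state();print(s["tool_pos"],s["tcp_rot"],s["opening"],s["ft_force"])
cv2.imwrite("pics/w6.png",imaging.read_camera("wrist")[:,:,::-1])
E
```

```text
[0.5709 0.135  0.084 ] [[ 0.0023  0.0051  1.    ]
 [ 0.0013  1.     -0.0051]
 [-1.      0.0013  0.0023]] 0.06006518907475708 [ 0.5476 -0.6566  0.6396]
```

View pics/w6.png

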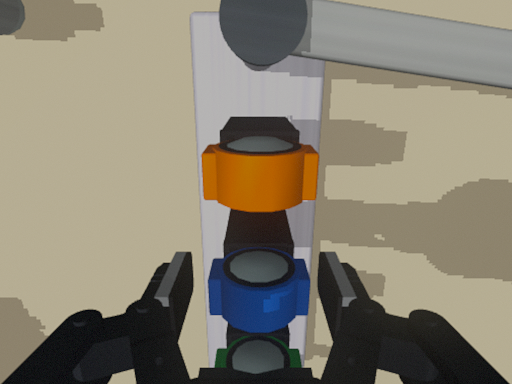

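>>> apply_moves(
  increments=[0,0.05,0,0,0,0,0.58,0,0,0,0,0,0,0.52,0,0,0,0,0,0,0.4,0,0,0,0,0,0,0.2,0,0,0,0,0,0,0,0,0,0,0,0,0,0,0,0,0,0,0,0,0],
)

```text
clock: 9.75
tool_pos: [0.5721, 0.1368, 0.0861]
tcp_rot: [[0.006, 0.005, 1.0], [0.002, 1.0, -0.005], [-1.0, 0.002, 0.006]]
ft_force: [0.1, 0.7, -0.9]
opening: 0.0409
```

```bash
python3 - <<'E'
from h import *
s=state();print(s["tool_pos"],s["tcp_rot"],s["opening"],s["ft_force"])
cv2.imwrite("pics/w7.png",imaging.read_camera("wrist")[:,:,::-1])
E
```

```text
[0.5721 0.1368 0.0861] [[ 0.006   0.0049  1.    ]
 [ 0.0017  1.     -0.0049]
 [-1.      0.0017  0.006 ]] 0.04090781473258788 [ 0.136   0.7178 -0.9139]
```

View pics/w7.png

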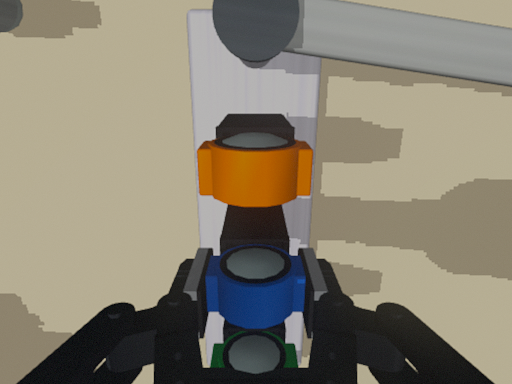

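>>> apply_moves(
  increments=[-0.15,0,0,0,0,0,0,-0.3,0,0,0,0,0,0,-0.4,0,0,0,0,0,0,-0.5,0,0,0,0,0,0,-0.6,0,0,0,0,0,0,-0.7,0,0,0,0,0,0,-0.8,0,0,0,0,0,0,-0.8,0,0,0,0,0,0,-0.6,0,0,0,0,0,0,-0.3,0,0,0,0,0,0],
)

```text
clock: 10.8
tool_pos: [0.5706, 0.1365, 0.2544]
tcp_rot: [[0.01, 0.005, 1.0], [0.002, 1.0, -0.005], [-1.0, 0.002, 0.01]]
ft_force: [-0.0, 0.2, -0.3]
opening: 0.0412
```

```bash
python3 - <<'E'
from h import *
s=state();print(s["tool_pos"],s["tcp_rot"],s["opening"],s["ft_force"],s["joint_pos"])
for n in ("wrist","scene","side"):cv2.imwrite(f"pics/{n}8.png",imaging.read_camera(n)[:,:,::-1])
crop("pics/side8.png","pics/si8.png",170,100,330,240,4)
E
```

```text
[0.5706 0.1365 0.2544] [[ 0.0098  0.005   0.9999]
 [ 0.0021  1.     -0.005 ]
 [-0.9999  0.0021  0.0098]] 0.04115070044567511 [-0.0341  0.2072 -0.3089] [ 0.1037  0.4479  1.3487  0.0011  1.335  -1.4624]
```

View pics/wrist8.png

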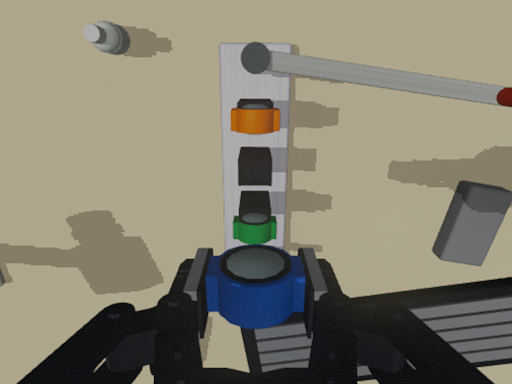

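View pics/si8.png

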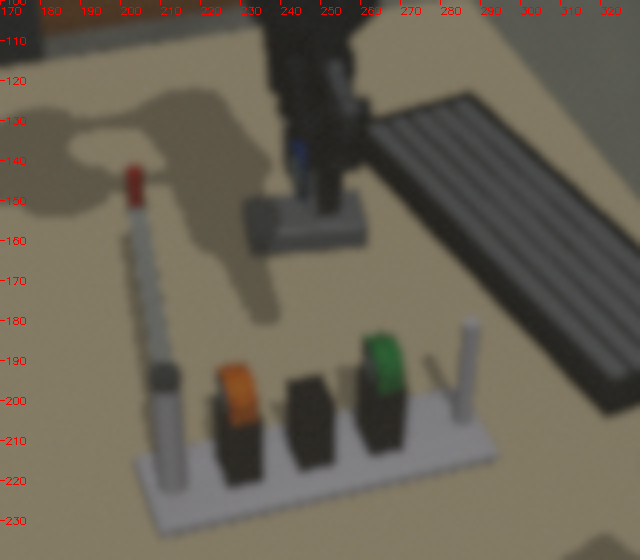

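```bash
python3 - <<'E'
from h import *
plan([.45,-.26,.30],down(.0),20,0)
E
```

```text
max 0.66 tot mm 20.85249311421946
-0.08,-0.66,-0.2,0,0,0,0,-0.08,-0.66,-0.2,0,0,0,0,-0.08,-0.66,-0.2,0,0,0,0,-0.08,-0.66,-0.2,0,0,0,0,-0.08,-0.66,-0.2,0,0,0,0,-0.08,-0.66,-0.2,0,0,0,0,-0.08,-0.66,-0.2,0,0,0,0,-0.08,-0.66,-0.2,0,0,0,0,-0.08,-0.66,-0.2,0,0,0,0,-0.08,-0.66,-0.2,0,0,0,0,-0.08,-0.66,-0.2,0,0,0,0,-0.08,-0.66,-0.2,0,0,0,0,-0.08,-0.66,-0.2,0,0,0,0,-0.08,-0.66,-0.2,0,0,0,0,-0.08,-0.66,-0.2,0,0,0,0,-0.08,-0.66,-0.2,0,0,0,0,-0.08,-0.66,-0.2,0,0,0,0,-0.08,-0.66,-0.2,0,0,0,0,-0.08,-0.66,-0.2,0,0,0,0,-0.08,-0.66,-0.2,0,0,0,0
```

>>> apply_moves(
  increments=[-0.08,-0.2,-0.1,0,0,0,0,-0.08,-0.4,-0.2,0,0,0,0,-0.08,-0.66,-0.2,0,0,0,0,-0.08,-0.66,-0.2,0,0,0,0,-0.08,-0.66,-0.2,0,0,0,0,-0.08,-0.66,-0.2,0,0,0,0,-0.08,-0.66,-0.2,0,0,0,0,-0.08,-0.66,-0.2,0,0,0,0,-0.08,-0.66,-0.2,0,0,0,0,-0.08,-0.66,-0.2,0,0,0,0,-0.08,-0.66,-0.2,0,0,0,0,-0.08,-0.66,-0.2,0,0,0,0,-0.08,-0.66,-0.2,0,0,0,0,-0.08,-0.66,-0.2,0,0,0,0,-0.08,-0.66,-0.2,0,0,0,0],
)

```text
clock: 12.45
tool_pos: [0.4639, -0.156, 0.2769]
tcp_rot: [[-0.022, 0.006, 1.0], [0.004, 1.0, -0.006], [-1.0, 0.003, -0.022]]
ft_force: [0.3, -0.8, -0.8]
opening: 0.041
```

```bash
python3 - <<'E'
from h import *
s=state();print(s["tool_pos"],s["tcp_rot"],s["opening"])
plan([.45,-.26,.30],down(.0),5,0)
E
```

```text
[ 0.4639 -0.156   0.2769] [[-0.0224  0.0063  0.9997]
 [ 0.0036  1.     -0.0062]
 [-0.9997  0.0035 -0.0224]] 0.04101445591836037
max 0.69 tot mm 21.48246896162168
-0.15,-0.69,-0.09,-0.01,-0.03,-0.01,0,-0.15,-0.69,-0.09,-0.01,-0.03,-0.01,0,-0.15,-0.69,-0.09,-0.01,-0.03,-0.01,0,-0.15,-0.69,-0.09,-0.01,-0.03,-0.01,0,-0.15,-0.69,-0.09,-0.01,-0.03,-0.01,0
```

>>> apply_moves(
  increments=[-0.15,-0.69,-0.12,0,-0.03,-0.01,0,-0.15,-0.69,-0.12,0,-0.03,-0.01,0,-0.15,-0.69,-0.12,0,-0.03,-0.01,0,-0.15,-0.6,-0.12,0,-0.03,-0.01,0,-0.15,-0.3,-0.1,0,-0.03,-0.01,0,0,0,0,0,0,0,0,0,0,0,0,0,0,0],
)

```text
clock: 13.15
tool_pos: [0.4372, -0.2519, 0.2961]
tcp_rot: [[-0.011, 0.014, 1.0], [0.001, 1.0, -0.014], [-1.0, 0.001, -0.011]]
ft_force: [0.0, 0.4, -0.6]
opening: 0.041
```

```bash
python3 - <<'E'
from h import *
s=state();print(s["tool_pos"],s["tcp_rot"],s["opening"],s["dq"])
np.savez("w9.npz",p=s["tool_pos"],r=s["tcp_rot"])
cv2.imwrite("pics/w9.png",imaging.read_camera("wrist")[:,:,::-1])
E
```

```text
[ 0.4372 -0.2519  0.2961] [[-0.0105  0.0135  0.9999]
 [ 0.0013  0.9999 -0.0135]
 [-0.9999  0.0012 -0.0105]] 0.04099030123091769 [-0.0091 -0.0056  0.0053  0.0003  0.0003 -0.0051]
```

View pics/w9.png

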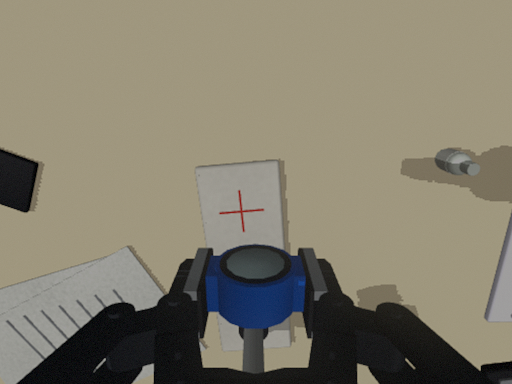

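```bash
python3 - <<'E'
from h import *
crop("pics/w9.png","pics/w9c.png",190,155,300,255,7)
crop("pics/w9.png","pics/w9d.png",190,250,300,360,5)
E
```

```text
(no output)
```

View pics/w9c.png

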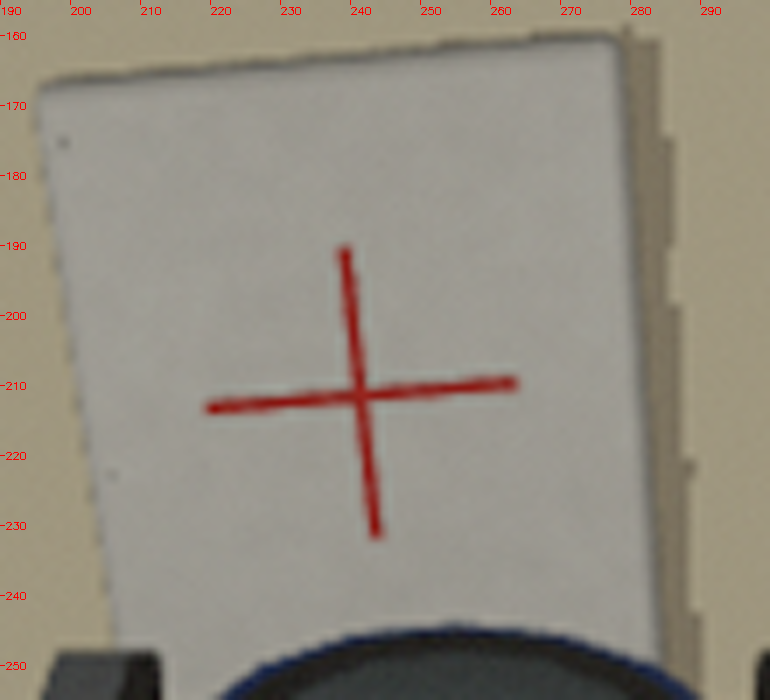

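View pics/w9d.png

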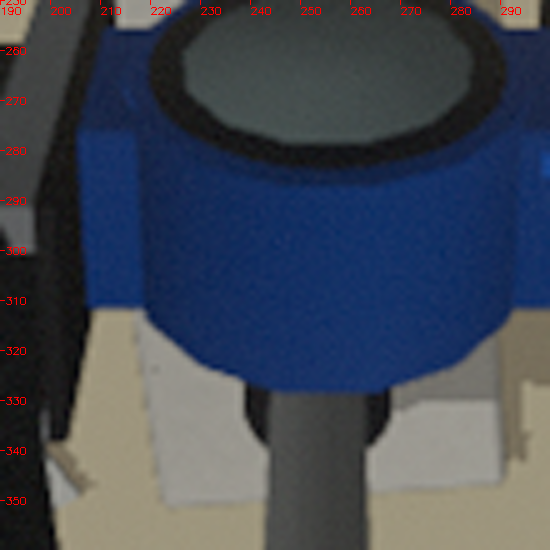

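```bash
python3 - <<'E'
from h import *
d=np.load("w9.npz");c=cam("wrist",{"tool_pos":d["p"],"tcp_rot":d["r"]})
P={k:atz(c,u,.012) for k,u in dict(x=(241.4,211.6),n=(239.3,190.4),s=(243.7,231.6),l=(219.7,213.1),r=(263.6,209.7),fl=(195.7,167.6),fr=(278.3,160.4),rl=(223,351),rr=(290,347)).items()}
for k,v in P.items():print(k,v)
a=lambda p,q:np.arctan2(*(P[q]-P[p])[1::-1])
print("yaws",a("n","s"),a("l","r")-np.pi/2,a("fl","rl"),a("fr","rr"),a("fl","fr")-np.pi/2)
print(np.linalg.norm(P["n"]-P["s"]),np.linalg.norm(P["l"]-P["r"]),np.linalg.norm(P["fl"]-P["fr"]),np.linalg.norm(P["fl"]-P["rl"]))
crop("pics/w9.png","pics/w9e.png",195,245,320,335,6)
print(tri([(c,(241.4,211.6)),(cam("side"),(284,351.3))]), tri([(c,(239.3,190.4)),(cam("side"),(270.5,357.5))]))
E
```

```text
x [ 0.5144 -0.2725  0.012 ]
n [ 0.4844 -0.2745  0.012 ]
s [ 0.5439 -0.2702  0.012 ]
l [ 0.5162 -0.3018  0.012 ]
r [ 0.5121 -0.2427  0.012 ]
fl [ 0.4529 -0.3296  0.012 ]
fr [ 0.4449 -0.2236  0.012 ]
rl [ 0.7495 -0.3079  0.012 ]
rr [ 0.7431 -0.2026  0.012 ]
yaws 0.07241003583280814 0.06921401731721089 0.07318008302920317 0.07036954657795662 0.07510360963081486
0.05962317883534963 0.05925258688053371 0.1063150394439722 0.29739922252871975
(array([ 0.5136, -0.2725,  0.0133]), array([[-0.0568, -0.2019],
       [ 0.0739, -0.0579]])) (array([ 0.4836, -0.2748,  0.0111]), array([[-0.1847, -0.8328],
       [ 0.3169, -0.2073]]))
```

View pics/w9e.png

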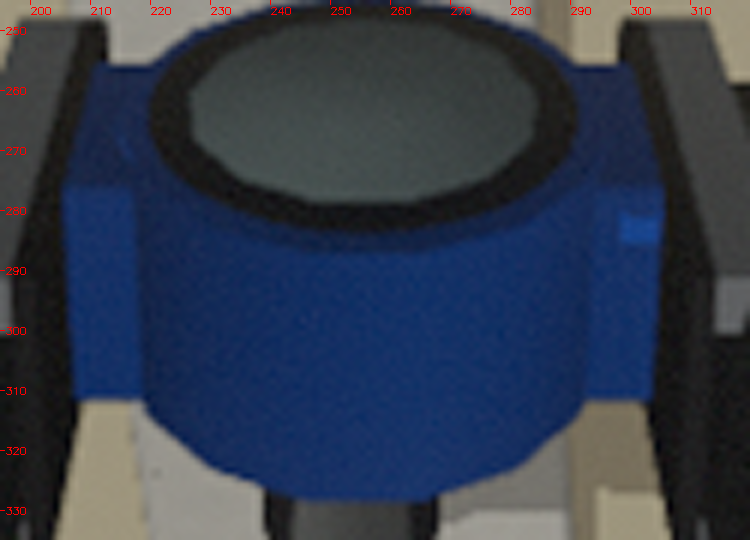

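```bash
cat > lens.py <<'E'
from h import *
def lensfit(img):
    obj=np.array([[-9,-21,9],[-9,21,9],[9,-21,9],[9,21,9],[-9,-21,-9],[-9,21,-9]])/1e3
    cc=imaging.get_calibration("wrist");H=cc["hand_eye"]
    objt=np.c_[-obj[:,2],obj[:,1],obj[:,0]]  # in tool-like axes
    Hi=np.linalg.inv(H)
    ok,rv,tv=cv2.solvePnP(objt,np.array(img,float),cc["mtx"],None,cv2.Rodrigues(Hi[:3,:3])[0],Hi[:3,3:].copy(),True,cv2.SOLVEPNP_ITERATIVE)
    M=np.eye(4);M[:3,:3]=cv2.Rodrigues(rv)[0];M[:3,3]=tv.ravel();L=H@M
    pr=cv2.projectPoints(objt,rv,tv,cc["mtx"],None)[0][:,0]
    print("lens centre in tool",L[:3,3]*1e3,"mm rotvec deg",Ro.from_matrix(L[:3,:3]).as_rotvec(degrees=True));print((pr-img).round(2).tolist())
E
python3 - <<'E'
from lens import *
lensfit([(206,276),(305.3,275.8),(207.5,311),(304,311),(210,255.8),(300.5,255.8)])
# camera head check
psi=.072;f=np.array([.514,-.2725,.2]);a=np.array([np.cos(.35)*np.cos(psi),np.cos(.35)*np.sin(psi),np.sin(.35)])
for n in("scene","side"):
    print(n,[proj(cam(n),f+a*k).round(1) for k in (0,.12,.17)])
im=cv2.imread("pics/side0.png")
u=np.array([-np.sin(psi),np.cos(psi),0]);v=np.cross(a,u)
for t in np.linspace(0,6.28,60):
    x,y=proj(cam("side"),f+a*.12+.024*(u*np.cos(t)+v*np.sin(t)));cv2.circle(im,(int(round(x)),int(round(y))),0,(0,255,0),-1)
cv2.imwrite("pics/tmp.png",im);crop("pics/tmp.png","pics/barrel.png",330,200,430,290,7)
E
```

```text
lens centre in tool [ 3.2641 -0.9923  1.2812] mm rotvec deg [ 0.118  -1.5633 -0.4334]
[[-0.18, -0.23], [0.26, -0.21], [0.12, 0.9], [-0.44, 0.66], [1.03, -0.54], [-0.77, -0.66]]
scene [array([103.4, 202.9]), array([108.7, 217.1]), array([111.4, 224.3])]
side [array([291.6, 299.9]), array([350.4, 265.3]), array([374.5, 251. ])]
```

View pics/barrel.png

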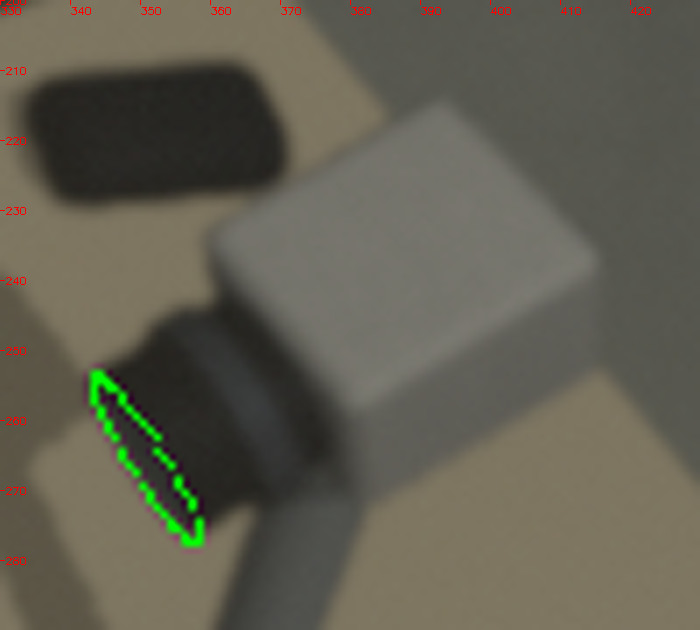

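```bash
cat > foc.py <<'E'
from h import *
psi=.072;f=np.array([.514,-.2725,.2]);a=np.array([np.cos(.35)*np.cos(psi),np.cos(.35)*np.sin(psi),np.sin(.35)])
u=np.array([-np.sin(psi),np.cos(psi),0]);R=np.c_[np.cross(u,a),u,a]
OFF=np.array([.002,0,0])
tcp=f-R@OFF
def err():
    s=state();T=s["tcp_rot"]
    print("tcp",s["tool_pos"],"err mm",1e3*(R.T@(s["tool_pos"]+T@OFF-f)),"rot err deg",Ro.from_matrix(R.T@T).as_rotvec(degrees=True),"open",s["opening"],"F",s["ft_force"],"t",s["clock"],"dq",np.abs(s["dq"]).max(),s["joint_pos"])
E
python3 - <<'E'
from foc import *
print(tcp,R); err()
plan(tcp,R,12,0)
E
```

```text
[ 0.5133 -0.2725  0.2019] [[ 0.342  -0.0719  0.9369]
 [ 0.0247  0.9974  0.0676]
 [-0.9394  0.      0.3429]]
tcp [ 0.4373 -0.2518  0.2961] err mm [-114.1456   26.213   -38.1981] rot err deg [ 4.8363 20.643  -0.7652] open 0.04091952622264754 F [ 1.1123 -0.4427  0.1088] t 13.2 dq 0.014823256328004615 [-0.671   0.2767  1.4892 -0.0057  1.3847 -2.2278]
max 0.31 tot mm 10.237634942509745
0.26,-0.06,0.21,-0.05,-0.22,0.01,0,0.27,-0.06,0.21,-0.05,-0.22,0.01,0,0.27,-0.06,0.2,-0.05,-0.22,0.01,0,0.28,-0.06,0.19,-0.05,-0.22,0.01,0,0.28,-0.06,0.18,-0.05,-0.22,0.01,0,0.29,-0.06,0.17,-0.05,-0.22,0.01,0,0.29,-0.07,0.16,-0.05,-0.22,0.01,0,0.3,-0.07,0.15,-0.05,-0.22,0.01,0,0.3,-0.07,0.14,-0.05,-0.22,0.01,0,0.31,-0.07,0.13,-0.05,-0.22,0.01,0,0.31,-0.07,0.12,-0.05,-0.22,0.01,0,0.31,-0.07,0.11,-0.05,-0.22,0.01,0
```

>>> apply_moves(
  increments=[0.26,-0.06,0.21,-0.05,-0.22,0.01,0,0.27,-0.06,0.21,-0.05,-0.22,0.01,0,0.27,-0.06,0.2,-0.05,-0.22,0.01,0,0.28,-0.06,0.19,-0.05,-0.22,0.01,0,0.28,-0.06,0.18,-0.05,-0.22,0.01,0,0.29,-0.06,0.17,-0.05,-0.22,0.01,0,0.29,-0.07,0.16,-0.05,-0.22,0.01,0,0.3,-0.07,0.15,-0.05,-0.22,0.01,0,0,0,0,0,0,0,0],
)

```text
clock: 14.1
tool_pos: [0.4913, -0.2562, 0.2293]
tcp_rot: [[0.239, -0.057, 0.969], [0.024, 0.998, 0.053], [-0.971, 0.011, 0.24]]
ft_force: [0.0, -0.3, 0.3]
opening: 0.0409
```

```bash
python3 - <<'E'
from foc import *
err()
plan(tcp,R,6,0)
E
```

```text
tcp [ 0.4913 -0.2562  0.2293] err mm [-32.8549  17.8612 -10.3101] rot err deg [0.9999 6.1868 0.3333] open 0.04092821754911384 F [ 0.031  -0.3062  0.2688] t 14.1 dq 0.026866234309871267 [-0.7133  0.3175  1.6472  0.2062  1.0184 -2.4343]
max 0.18 tot mm 6.453078634913834
0.17,-0.1,0.08,-0.02,-0.13,-0.01,0,0.18,-0.1,0.07,-0.02,-0.13,-0.01,0,0.18,-0.1,0.07,-0.02,-0.13,-0.01,0,0.18,-0.1,0.07,-0.02,-0.13,-0.01,0,0.18,-0.1,0.06,-0.02,-0.13,-0.01,0,0.18,-0.1,0.06,-0.02,-0.13,-0.01,0
```

>>> apply_moves(
  increments=[0.17,-0.1,0.08,-0.02,-0.13,-0.01,0,0.18,-0.1,0.07,-0.02,-0.13,-0.01,0,0.18,-0.1,0.07,-0.02,-0.13,-0.01,0,0.18,-0.1,0.07,-0.02,-0.13,-0.01,0,0.18,-0.1,0.06,-0.02,-0.13,-0.01,0,0.15,-0.1,0.06,-0.02,-0.13,-0.01,0,0,0,0,0,0,0,0],
)

```text
clock: 14.8
tool_pos: [0.5152, -0.2729, 0.2012]
tcp_rot: [[0.351, -0.073, 0.934], [0.022, 0.997, 0.07], [-0.936, -0.004, 0.351]]
ft_force: [0.5, 0.3, -0.7]
opening: 0.041
```

```bash
python3 - <<'E'
from foc import *
err()
plan(tcp,R,2,0)
E
```

```text
tcp [ 0.5152 -0.2729  0.2012] err mm [ 1.2699 -0.5039  1.5651] rot err deg [-0.1465 -0.5163 -0.1823] open 0.04098363233319142 F [ 0.4791  0.2938 -0.708 ] t 14.8 dq 0.008876355365517652 [-0.7501  0.3609  1.6995  0.3439  0.8587 -2.5918]
max 0.03 tot mm 1.0312263337234668
-0.02,0.01,-0.03,0.01,0.03,0.01,0,-0.02,0.01,-0.03,0.01,0.03,0.01,0
```

Within 2 mm already. Now check the lens itself in all views.

```bash
python3 - <<'E'
from foc import *
for n in ("wrist","scene","side"):cv2.imwrite(f"pics/{n}10.png",imaging.read_camera(n)[:,:,::-1])
crop("pics/side10.png","pics/si10.png",240,240,350,350,6)
crop("pics/scene10.png","pics/sc10.png",60,150,180,260,5)
crop("pics/wrist10.png","pics/w10.png",195,245,320,335,6)
for n in("scene","side"):print(n,proj(cam(n),f))
E
```

```text
scene [103.3652 202.8838]
side [291.6025 299.8998]
```

View pics/si10.png

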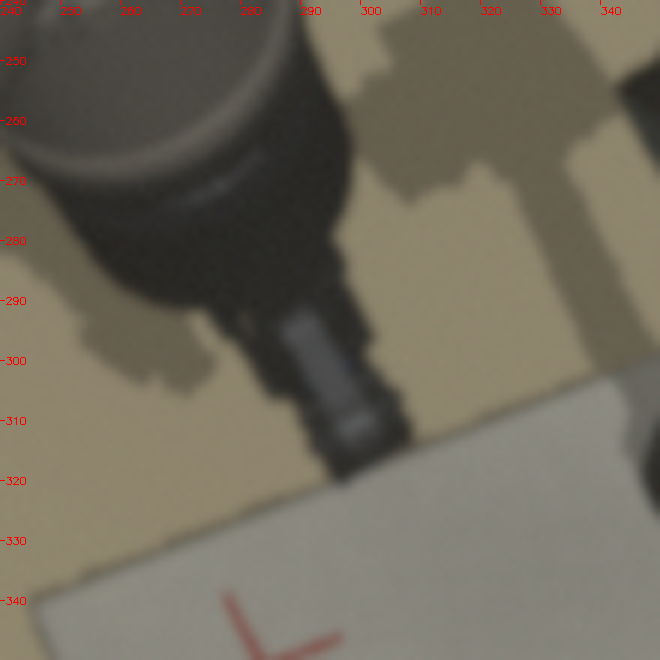

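View pics/sc10.png

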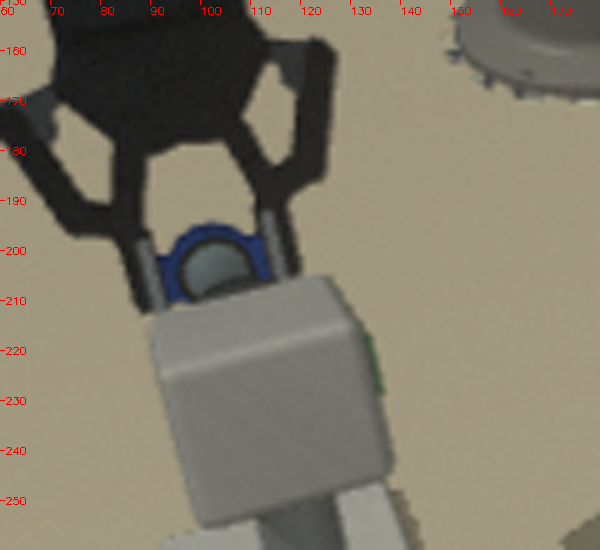

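View pics/wrist10.png

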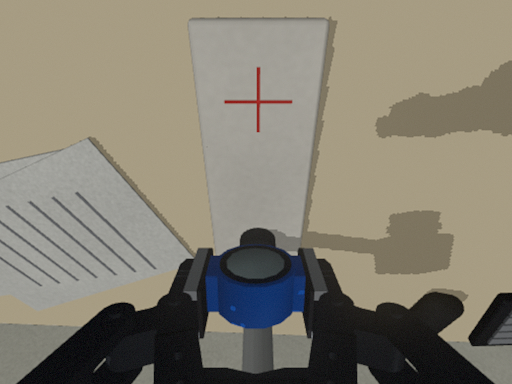

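View pics/side10.png

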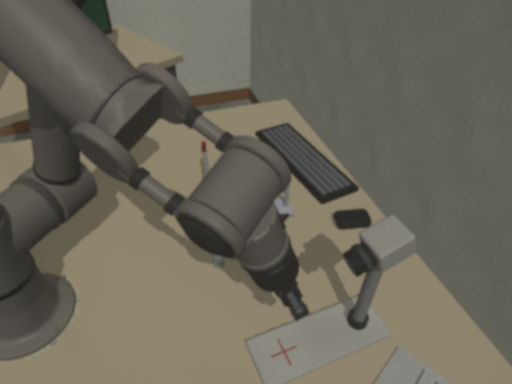

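>>> apply_moves(
  increments=[-0.04,0.02,-0.05,0.02,0.06,0.02,0,0,0,0,0,0,0,0,0,0,0,0,0,0,0,0,0,0,0,0,0,0],
)

```text
clock: 15.35
tool_pos: [0.5137, -0.2722, 0.2039]
tcp_rot: [[0.343, -0.072, 0.937], [0.023, 0.997, 0.069], [-0.939, -0.002, 0.344]]
ft_force: [0.3, -0.0, -0.7]
opening: 0.0411
```

```bash
python3 - <<'E'
from foc import *
err()
E
```

```text
tcp [ 0.5137 -0.2722  0.2039] err mm [-1.7354  0.3394  1.1029] rot err deg [-0.057  -0.0473 -0.1054] open 0.04105762570672192 F [ 0.294  -0.0416 -0.6868] t 15.35 dq 0.002664135111402267 [-0.7483  0.3574  1.6937  0.3326  0.8723 -2.5789]
```

>>> apply_moves(
  increments=[0.04,-0.01,-0.03,0,0,0,0,0,0,0,0,0,0,0,0,0,0,0,0,0,0],
)

```text
clock: 15.65
tool_pos: [0.5133, -0.2724, 0.2024]
tcp_rot: [[0.343, -0.072, 0.937], [0.023, 0.997, 0.069], [-0.939, -0.002, 0.344]]
ft_force: [-0.2, -1.0, -0.2]
opening: 0.0409
```

```bash
python3 - <<'E'
from foc import *
err()
cv2.imwrite("pics/scene11.png",imaging.read_camera("scene")[:,:,::-1])
E
```

```text
tcp [ 0.5133 -0.2724  0.2024] err mm [-0.5007  0.1073  0.1973] rot err deg [-0.0692 -0.054  -0.1082] open 0.040850273275020096 F [-0.2236 -0.9658 -0.2493] t 15.65 dq 0.0029203481340249323 [-0.7492  0.3588  1.6964  0.3341  0.8688 -2.582 ]
```

View pics/scene11.png

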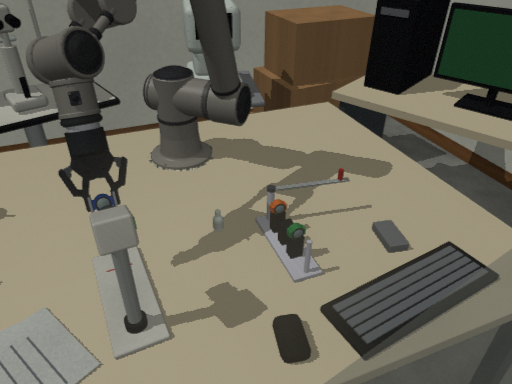

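The picture shows the bar open with its knob at (341,174). The orange (278,207) and green (296,231) lenses are still seated. The bottle (218,219) and case (390,236) have not moved, and the blue lens is held in front of the camera at about (103,203).

```bash
python3 -c "
from workcell import workorder
print(workorder.hand_in())"
```

```text
the job is handed in; nothing more can be done
None
```

The blue lens is held at the camera's focus and the job is handed in, at about 15.7 s of the 58 s allowed.

**What I did:** I swung the keeper bar by its knob to about 1.42 rad, past the 1.25 needed. I then gripped the blue lens, which was in the middle saddle, by its flats and lifted it straight up. Finally I brought it to the focus with its axis tilted 0.35 rad towards the camera.

**Last checks:**
- **Position:** the arm's own readings put the lens about 0.5 mm from the measured focus and 0.15° off axis, at rest, with a steady grip at 41 mm opening.
- **View from the scene camera:** an earlier scene-camera picture, before the last small corrections, showed the lens within about 1 px of where it should be.
- **Everything else:** the bar is still open. The other two lenses, the bottle, the case and the camera look undisturbed.

**What disagreed or was not confirmed:**
- **Lens seat in the grip:** two estimates differ by 2–3 mm. The saddle height gave +1.1 mm along the fingers and −1.5 mm along the lens axis. A fit in the wrist camera gave +3.3 mm and +1.3 mm, with 1.5° of pitch. I used +2 mm and 0 mm, so the true error may be 1–2 mm.
- **Side camera:** the gripper hid the lens from it, so that view could not confirm the final place.

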